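# Lean the tea board to dry and block its foot

## Robot

A 6-joint arm with a two-finger parallel gripper is mounted at the origin on the work surface. World frame = base frame: x ahead of the robot, y to its left, z up, the work surface at z = 0. Lengths are in m, angles in rad, forces in N, time in s.
With the tool pointing down it reaches from about 0.275 to 0.75 m from the base axis. Payload 10.2 kg.
Tool frame: the origin (TCP) lies at the centre of the arm's flange, where the gripper is bolted on; the fingertips stand 173 mm ahead of it and the grasp point (between the pads) lies 155 mm ahead of it; z points along the fingers, y is the direction in which the jaws open and shut (so a half turn about z gives the same grasp; the last joint's range is limited). The gripper opens to 85 mm and grips with 20 to 120 N. Pads are 22 mm wide; open, the fingers measure 114 mm over their backs; the gripper's body (76 mm by 85 mm) begins 54 mm behind the grasp point. The pads swing forward as they close: fully open they stand 13 mm farther back than shut.
Start: joints at [-1.517, 0.313, 1.498, -0, 1.331, -0.223], TCP at [0.143, -0.505, 0.405] pointing down, gripper open.
Joint ranges: [-2.94, 2.94], [-0.97, 2.17], [0.19, 2.56], [-1.23, 4.37], [0.02, 3.11], [-2.88, 2.88]. Speed limits (rad/s): [2.39, 2.39, 3.01, 3.14, 3.14, 3.14].

## Interface

Orientations are given as a 3x3 rotation matrix whose columns are the frame's x, y, z axes.
In Python, from cell import manip, read_camera, get_calibration gives the robot as it stands.
- The arm moves only by the shell command python3 -m pendant 'ROWS' [FORCE]. ROWS is a JSON object of lists of equal length, an entry for each row: "travel": the shift along the tool's x, y, z in cm, a list of three; "dr": the turn, a rotation vector about the tool's x, y, z in degrees, a list of three; "claw": the closure, from 0 (fully open) to 1 (shut). In form: {"travel": [[dx, dy, dz], ...], "dr": [[rx, ry, rz], ...], "claw": [claw, ...]}. A call has 1 to 5 rows; each row is the pose to reach, as a shift and turn from the pose commanded when the call began, along the tool's axes at that moment; what a row does not reach only later rows make up. A row lasts 1/10 s, in which the tool goes at most 50 mm and 8.59 degrees, less where a joint would pass 70% of its speed; a pose out of reach is approached as far as the arm can. A call with a gripper value outside its range is refused whole. The fingers move at their own pace and stop on an object; FORCE is the grip in N (left out, the last holds). Time passes only in rows, so rows that repeat a pose let the fingers close. It gives the time, the measured TCP pose, the force and the opening at its end, in the units of the state.
- manip.sense(): the state, without advancing time (a new reading comes with each control period).
- read_camera(name): name is "scene" or "side" or "wrist"; returns the picture (400x640x3 uint8, red, green, blue); there is no depth.
- get_calibration(name): a dict with "mtx" (3x3 intrinsics, pixels), "extrinsics" (4x4, takes a point from camera to world coordinates); the wrist camera has in their place "T_tool_cam" (4x4, takes a point from camera to tool coordinates, whose origin is the TCP and whose axes are the flange's). Camera axes: x right, y down, z forward; pixel columns grow to the right and rows downward; lengths in m; the calibration is good to about 2 mm. A picture is of the moment at which its call begins: read the wrist's pose just before it. get_calibration takes no time and is no camera call.
- manip.sign_off(): hands the job in, once; it reports no verdict.
The state is a dict: "time_s": time; "joint_pos": joint angles; "dq": joint speeds; "joint_efforts": joint torques, N m; "tool_pos": TCP position; "orientation": TCP orientation; "contact_force": force on the tool from outside, world axes, zero at the start; "wrist_torque": the same for the moment, N m; "finger_gap": finger opening in m.
Only numpy, scipy, OpenCV 4.12 (cv2) and the standard library are available. Lean on these libraries where they do the work, as an engineer would, in place of code of your own. Each camera call takes 0.05 s, during which the arm holds its last target. There are 200 camera calls.

## Task

Draw the bamboo tea board out of the slanted slot of the draining rack and lean it to dry against the front of the low tiled splash screen (the face away from the robot): its slotted-in end down on the worktop, about midway along the screen and square to it, sloping about 25 degrees back from upright so that the screen's top edge carries it; set it down, do not let it drop. Once it leans there by itself, bring the dark steel stop over and stand it on the worktop snug against the board's foot, parallel to the foot and centred on it, so the board cannot slide. Leave the tea things around where they are.

Things in the scene. Friction and masses are not known exactly. Their poses are not given: they have to be found in the camera images.
- board: Bamboo tea board, slab 200 x 120 x 14 mm, about 0.24 kg, dark grooves on its front face. Origin: centre of its lower end. z: along its length to the top end (200 mm); x: out of the front face (faces at +-7 mm); y: across its width. Starts in the rack's slot, lower end 10 mm up, 30-34 deg from upright, top leaning to the rack's -x; lowest 65 mm in the slot. Draw it out along z, gripped by the top.
- board_foot (a point): Middle of the board's lower front edge: 7 mm along the board's own x from its origin. When the board leans it rests on its lower REAR edge, so this point is then about 6 mm above the worktop.
- rack: Bamboo draining rack, fixed: base 170 mm (x from -50 to 120 mm) by 160 mm (y), 10 mm thick, side rails 32 mm high, and one slot 17.5 mm wide, 130 mm long (y) between two cheeks up to 67 mm high, sloping 30 deg from upright, top towards -x. Origin: on the worktop, 50 mm on the -x side of the slot's foot; x points away from the robot at yaw 0. Left or right; the screen is on the other side.
- splash: Low white tiled splash screen, upright slab 200 mm long (y), 25 mm thick (x), 100 mm high, fixed. Origin: centre of its underside; z up. The front face, against which the board must lean, is at x = +12.5 mm and faces away from the robot (+x); a flat steel foot 10 mm high reaches 55 mm behind (-x). The worktop in front is free.
- stop: Dark steel stop, loose, about 0.55 kg: bar 140 mm long (y), 30 mm wide (x), 20 mm high, with an upright grip tab in the middle of its top, 14 mm thick along y, 24 mm wide along x, its top 79 mm above the underside. Origin: centre of the underside; z up. Grip the tab from above, closing along y. Either long side may face the board. Starts between rack and screen, roughly along the robot's x.
- kettle: Tall glass kettle, 220 mm high, base 136 mm across, handle on one side. Bystander. Origin: centre of the underside.
- pitcher: Stainless steel pitcher, 105 mm high, 80 mm across, handle towards the robot. Bystander, near the robot between rack and screen. Origin: centre of the underside.
- gaiwan: Celadon lidded cup on a saucer, 99 mm high, 110 mm across. Bystander, beyond the stop. Origin: centre of the underside.
- cup_rack: Slotted bamboo rack holding four small cups, 290 mm (y) by 80 mm (x), 57 mm high. Bystander. Origin: centre of the underside.
- caddy: Metal tea caddy, 80 mm across, 130 mm high. Bystander. Origin: centre of the underside.
- waste_bowl: White bowl, 110 mm across, 60 mm high. Bystander. Origin: centre of the underside.
Not all that is in view belongs to the job. Several things have the shape of the stop; the one meant has the colours described above. There is more than one size of the board; the job needs the larger.

How it is judged:
On the way, in this order (a step that is already met when the one before it is completed fails the run):
1. the board is drawn clear of the rack (height (world z) of board_foot above 0.06 m and contact force between board and rack below 0.02 N), for 0.1 s.
2. the board leans on the screen by itself, released, with the stop not yet at its foot (angle between board's own z axis and vertical between 0.261799 and 0.663225 rad and angle between the y axis of board and the y axis of splash, either way round below 0.15 rad and contact force between board and splash above 0.1 N and height (world z) of board_foot below 0.014 m and x of board_foot in the frame of splash above 0.03 m and y of board_foot in the frame of splash between -0.05 and 0.05 m and contact force between board and the fingers below 0.05 N and contact force between board and the arm below 0.05 N and linear speed of board below 0.02 m/s and horizontal distance between stop and board_foot above 0.04 m), for 0.3 s.
At the end, for the whole second after the job is handed in: Board released, foot down (front edge <14 mm up, >30 mm before the screen's middle plane), against the screen, 15-38 deg from upright, square to 0.15 rad, within 50 mm of mid-screen. Stop flat, released, side touching or <=10 mm from the foot, parallel to 0.14 rad, centred to 35 mm. All at rest (angle between board's own z axis and vertical between 0.261799 and 0.663225 rad and angle between the y axis of board and the y axis of splash, either way round below 0.15 rad and contact force between board and splash above 0.1 N and height (world z) of board_foot below 0.014 m and x of board_foot in the frame of splash above 0.03 m and y of board_foot in the frame of splash between -0.05 and 0.05 m and contact force between board and the fingers below 0.05 N and contact force between board and the arm below 0.05 N and linear speed of each of board, stop below 0.02 m/s and (x of board_foot in the frame of stop between 0.012 and 0.025 m or x of board_foot in the frame of stop between -0.025 and -0.012 m) and y of board_foot in the frame of stop between -0.035 and 0.035 m and angle between the y axis of stop and the y axis of board, either way round below 0.14 rad and angle between stop's own z axis and vertical below 0.06 rad and height (world z) of stop below 0.004 m).
It fails at once if the board is let drop (moves faster than 0.5 m/s while not held) (contact force between board and the fingers below 0.05 N and linear speed of board above 0.5 m/s).
It fails at once if one of the tea things around (kettle, pitcher, gaiwan, rack of cups, caddy, white bowl) is moved more than 30 mm (distance of any of kettle, pitcher, gaiwan, cup_rack, caddy, waste_bowl from where it was at the start of the episode above 0.03 m).
It also fails if it takes over 69 s, if anything falls off the work surface, if the arm or the gripper's body presses on something with over 40 N, if the wrist force passes 120 N, or if a joint passes its speed limit or range.

## Working session

There is one attempt and no reset: what is moved stays moved. The work goes in short steps, Python scripts to look and compute and a shell command to move; the robot and the scene stay as the last step left them, time stands still between calls to the robot, and variables do not carry over. Pictures are saved under pics/ and viewed, about 8 in all and at most 12, crops included, and the job is handed in when it is done.

```bash
ls; mkdir -p pics; python3 - <<'E'
from cell import manip, read_camera, get_calibration
import cv2, numpy as np
np.set_printoptions(precision=4,suppress=True)
s=manip.sense();print(s)
for n in("scene","side","wrist"):
    c=get_calibration(n);print(n,c)
a=read_camera("scene");b=read_camera("side");
cv2.imwrite("pics/scene0.png",a[...,::-1]);cv2.imwrite("pics/side0.png",b[...,::-1])
E
```

```text
pics
{'time_s': 0.0, 'joint_pos': array([-1.5174,  0.3134,  1.4985, -0.    ,  1.331 , -0.2234]), 'dq': array([-0.0012,  0.0007,  0.0003,  0.0015,  0.0014,  0.0009]), 'joint_efforts': array([ -0.001 , -41.2265, -25.9742,  -0.0003,   0.0042,  -0.    ]), 'tool_pos': array([ 0.1434, -0.505 ,  0.4041]), 'orientation': array([[ 0.9619,  0.2733, -0.0001],
       [ 0.2733, -0.9619,  0.0013],
       [ 0.0003, -0.0013, -1.    ]]), 'contact_force': array([0.2385, 0.2603, 0.0971]), 'wrist_torque': array([ 0.0364, -0.047 ,  0.0136]), 'finger_gap': 0.085397772333256}
scene {'mtx': array([[403.3899,   0.    , 319.9784],
       [  0.    , 403.3899, 203.3605],
       [  0.    ,   0.    ,   1.    ]]), 'extrinsics': array([[ 0.522 ,  0.4518, -0.7235,  1.5698],
       [ 0.8528, -0.2945,  0.4314, -0.6101],
       [-0.0182, -0.8421, -0.539 ,  0.7899],
       [ 0.    ,  0.    ,  0.    ,  1.    ]])}
side {'mtx': array([[490.0527,   0.    , 320.7861],
       [  0.    , 490.0527, 190.1601],
       [  0.    ,   0.    ,   1.    ]]), 'extrinsics': array([[-0.8874, -0.3402,  0.311 ,  0.1275],
       [-0.4609,  0.6471, -0.6073,  0.8093],
       [ 0.0054, -0.6823, -0.7311,  1.0286],
       [ 0.    ,  0.    ,  0.    ,  1.    ]])}
wrist {'mtx': array([[343.8833,   0.    , 324.6611],
       [  0.    , 343.8833, 196.3113],
       [  0.    ,   0.    ,   1.    ]]), 'T_tool_cam': array([[ 0.0016, -0.9652, -0.2616,  0.0663],
       [ 1.    ,  0.0013,  0.0012, -0.0007],
       [-0.0008, -0.2616,  0.9652,  0.0301],
       [ 0.    ,  0.    ,  0.    ,  1.    ]])}
```

View pics/scene0.png

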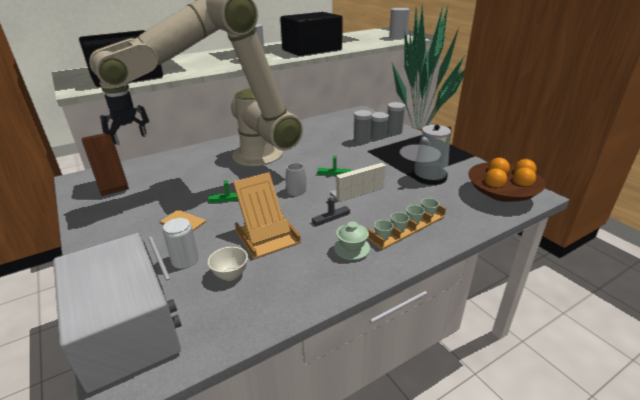

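View pics/side0.png

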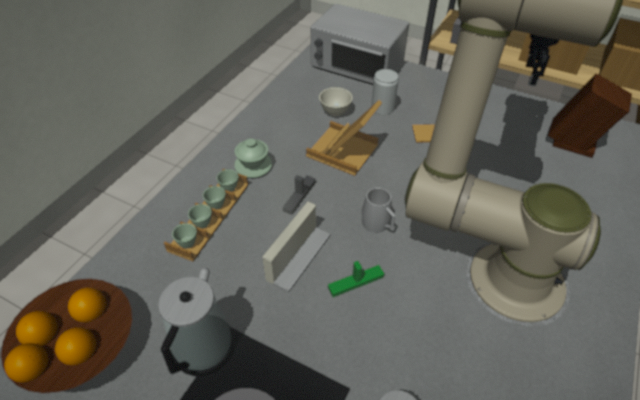

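The scene view shows the rack with the leaning board at (262,215), the white screen at (360,182), the dark bar at (331,208), two green bars at (225,195) and (335,168), and a small flat board at (183,220). The dark bar between the rack and the screen fits the stop, because the other two are green. The large board in the slot is the one wanted. The next crops are to confirm this and to measure.

```bash
python3 - <<'E'
import cv2
a=cv2.imread("pics/scene0.png")[160:262,225:395]
b=cv2.imread("pics/side0.png")[80:290,240:400]
cv2.imwrite("pics/c_scene.png",cv2.resize(a,None,fx=4.7,fy=4.7,interpolation=cv2.INTER_CUBIC))
cv2.imwrite("pics/c_side.png",cv2.resize(b,None,fx=2.85,fy=2.85,interpolation=cv2.INTER_CUBIC))
E
```

```text
(no output)
```

View pics/c_scene.png

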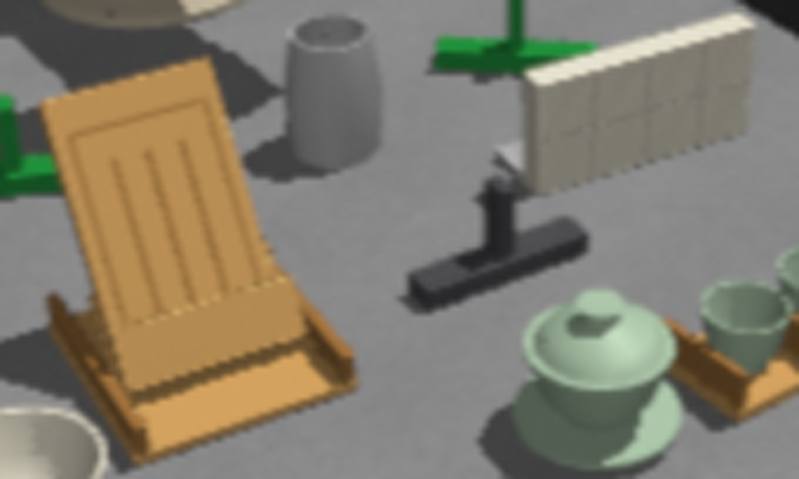

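View pics/c_side.png

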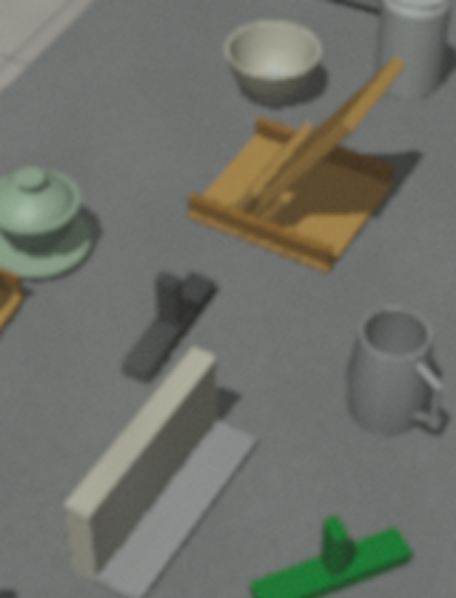

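The crops confirm the dark steel stop (scene crop bar (410,290)–(587,240), tab top (500,183)). They also show the white screen (top front edge (530,85)–(752,28)) and the large board in the rack, with top front corners at (45,103) and (212,60). Next I fit planar poses to these corners.

```bash
cat > h.py <<'E'
import numpy as np, cv2
from scipy.optimize import least_squares
from scipy.spatial.transform import Rotation as R
from cell import manip, read_camera, get_calibration
np.set_printoptions(precision=4,suppress=True)
CAL={n:get_calibration(n) for n in("scene","side","wrist")}
def cam(n,s=None):
    c=CAL[n]
    if n!="wrist": return c["mtx"],c["extrinsics"]
    T=np.eye(4);T[:3,:3]=s["orientation"];T[:3,3]=s["tool_pos"]
    return c["mtx"],T@c["T_tool_cam"]
def proj(K,E,p):
    q=(np.asarray(p,float)-E[:3,3])@E[:3,:3]; u=q@K.T; return u[:,:2]/u[:,2:]
def unproj(K,E,px,z):
    px=np.atleast_2d(px); d=np.c_[px,np.ones(len(px))]@np.linalg.inv(K).T@E[:3,:3].T
    o=E[:3,3]; return o+d*((z-o[2])/d[:,2])[:,None]
def planar(v,P):
    c,s=np.cos(v[2]),np.sin(v[2]); P=np.asarray(P,float)
    return np.c_[v[0]+c*P[:,0]-s*P[:,1],v[1]+s*P[:,0]+c*P[:,1],P[:,2]]
def fit(obs,v0):  # obs: list of (K,E,modelpts,pixels)
    f=lambda v:np.concatenate([(proj(K,E,planar(v,P))-px).ravel() for K,E,P,px in obs])
    r=least_squares(f,v0,loss="soft_l1"); return r.x,f(r.x).reshape(-1,2)
E
python3 - <<'E'
from h import *
S=lambda a:np.array(a,float)/4.7+[225,160]-.4
D=lambda a:np.array(a,float)/2.85+[240,80]-.3
sc=cam("scene");sd=cam("side")
v,r=fit([(*sc,np.array([[12.5,-100,100],[-12.5,-100,100],[-12.5,100,100],[12.5,100,100],[12.5,-100,0],[12.5,100,0]])/1e3,S([[530,85],[525,72],[740,13],[754,28],[540,195],[748,133]])),
 (*sd,np.array([[12.5,100,100],[-12.5,100,100],[12.5,-100,100],[-12.5,-100,100],[12.5,100,0],[-12.5,100,0]])/1e3,D([[68,508],[92,518],[192,348],[215,358],[75,570],[97,578]]))],[.5,.2,0])
print("splash",v,np.degrees(v[2]));print(r.round(1).tolist())
v,r=fit([(*sc,np.array([[120,80,0],[120,-80,0],[120,80,32]])/1e3,S([[355,385],[140,462],[350,352]])),
 (*sd,np.array([[120,80,32],[-50,80,0],[-50,80,32],[120,-80,32],[-50,-80,32],[120,80,0]])/1e3,D([[190,198],[330,270],[333,252],[260,120],[393,172],[190,217]]))],[.5,-.2,0])
print("rack",v,np.degrees(v[2]));print(r.round(1).tolist())
# stop: raw
print("stop raw scene",unproj(*sc,S([[412,298],[428,312],[587,245]]),0).tolist(), "tab", unproj(*sc,S([[500,183]]),.079))
print("stop raw side",unproj(*sd,D([[125,370],[147,380],[215,298]]),0).tolist(),"tab",unproj(*sd,D([[167,278]]),.079))
print("board top z guess", unproj(*sc,S([[45,103],[212,60]]),.186))
for t in(30,32,34):
  a=np.radians(t); print(t,.01+.2*np.cos(a)+.007*np.sin(a))
E
```

```text
splash [ 0.5281  0.1871 -0.0439] -2.514113056975572
[[1.7, -0.2], [-0.9, -0.4], [-0.9, -0.9], [0.1, -1.5], [-0.6, 0.4], [-0.4, -0.6], [-1.3, -1.1], [-0.7, -0.1], [0.0, -1.1], [0.5, -0.9], [-0.4, 0.9], [0.4, 2.6]]
rack [ 0.5469 -0.2244 -0.0298] -1.7058809593788473
[[0.4, 0.5], [-1.2, 1.2], [1.0, -0.6], [-0.5, -0.1], [0.3, 1.9], [-0.1, 0.4], [0.1, -1.9], [1.8, -3.0], [-0.3, 1.0]]
stop raw scene [[0.6002728968571803, -0.06405031666384631, -1.1102230246251565e-16], [0.6212483840053757, -0.06321866776139973, 0.0], [0.6126122205445157, 0.08047829742942658, 0.0]] tab [[0.6102 0.0051 0.079 ]]
stop raw side [[0.622391768077332, 0.06782002517785013, 0.0], [0.5971573582744562, 0.0689431429184515, 0.0], [0.5903008729387605, -0.05833784489594174, 0.0]] tab [[0.6076 0.0063 0.079 ]]
board top z guess [[ 0.5101 -0.282   0.186 ]
 [ 0.5166 -0.1652  0.186 ]]
30 0.18670508075688777
32 0.18331905408091764
34 0.17972186483530359
```

```bash
cat >> h.py <<'E'
def tool_R(lean,yaw):  # board-holding orientation: tool z=-board z, x=board y, y=board x
    a=np.radians(lean); B=R.from_euler("z",yaw,degrees=True).as_matrix()@np.array([[np.cos(a),0,-np.sin(a)],[0,1,0],[np.sin(a),0,np.cos(a)]])
    return np.c_[B[:,1],B[:,0],-B[:,2]],B
def delta(p,Rt):
    s=manip.sense(); A=s["orientation"]
    print("t",s["time_s"],"travel cm",A.T@(np.asarray(p)-s["tool_pos"])*100,"dr",np.degrees(R.from_matrix(A.T@Rt).as_rotvec()))
E
python3 - <<'E'
from h import *
T,B=tool_R(32,-2); top=np.array([.497,-.225,.18]); delta(top+.233*B[:,2],T)
print(unproj(*cam("side"),[[205,368],[190,300],[200,275]],0), unproj(*cam("side"),[[187,300]],.2))
E
```

```text
t 0.1 travel cm [ 29.9076 -21.0547   2.6921] dr [-27.6613  20.0656 -70.1694]
[[0.5444 0.5326 0.    ]
 [0.6753 0.4152 0.    ]
 [0.6968 0.3477 0.    ]] [[0.5738 0.4945 0.2   ]]
```

```bash
P='{"travel":[[30,-21,2.7],[30,-21,2.7],[30,-21,2.7],[30,-21,2.7],[30,-21,2.7]],"dr":[[-27.7,20,-70.2],[-27.7,20,-70.2],[-27.7,20,-70.2],[-27.7,20,-70.2],[-27.7,20,-70.2]],"claw":[0,0,0,0,0]}' ; python3 -m pendant '{"travel":[[30,-21,2.7],[30,-21,2.7],[30,-21,2.7],[30,-21,2.7],[30,-21,2.7]],"dr":[[-27.7,20,-70.2],[-27.7,20,-70.2],[-27.7,20,-70.2],[-27.7,20,-70.2],[-27.7,20,-70.2]],"claw":[0,0,0,0,0]}'; python3 - <<'E'
from h import *
T,B=tool_R(32,-2); top=np.array([.497,-.225,.18]); delta(top+.233*B[:,2],T)
E
```

```text
time_s: 0.6
tool_pos: [0.3016, -0.3099, 0.3861]
orientation: [[0.558, 0.773, 0.302], [0.825, -0.556, -0.102], [0.089, 0.306, -0.948]]
contact_force: [0.2, -0.9, -0.5]
finger_gap: 0.085
t 0.6 travel cm [11.2968  0.3474  2.0667] dr [-12.2981   9.0268 -31.2208]
```

```bash
python3 -m pendant '{"travel":[[11.3,0.35,2.1],[11.3,0.35,2.1],[11.3,0.35,2.1],[11.3,0.35,2.1],[11.3,0.35,2.1]],"dr":[[-12.3,9,-31.2],[-12.3,9,-31.2],[-12.3,9,-31.2],[-12.3,9,-31.2],[-12.3,9,-31.2]],"claw":[0,0,0,0,0]}'; python3 - <<'E'
from h import *
T,B=tool_R(32,-2); top=np.array([.497,-.225,.18]); delta(top+.233*B[:,2],T)
import json
s=manip.sense(); a=read_camera("wrist"); cv2.imwrite("pics/w1.png",a[...,::-1]); np.savez("w1.npz",o=s["orientation"],p=s["tool_pos"])
pts=[B@[x,y,0]+top for x in(-.007,.007) for y in(-.06,.06)]
print(s["joint_pos"],proj(*cam("wrist",s),pts))
E
```

```text
time_s: 1.1
tool_pos: [0.3735, -0.2224, 0.3772]
orientation: [[0.038, 0.849, 0.528], [0.999, -0.032, -0.019], [0.001, 0.528, -0.849]]
contact_force: [-0.6, -0.0, 0.1]
finger_gap: 0.0855
t 1.1 travel cm [ 0.1761  0.0277 -0.0287] dr [-0.1213  0.0316 -0.161 ]
[-0.8866  0.0682  1.9075  0.5529  0.8571 -1.1511] [[314.6462 298.1497]
 [312.7966 112.1533]
 [335.7317 298.142 ]
 [337.2553 112.1244]]
```

View pics/w1.png

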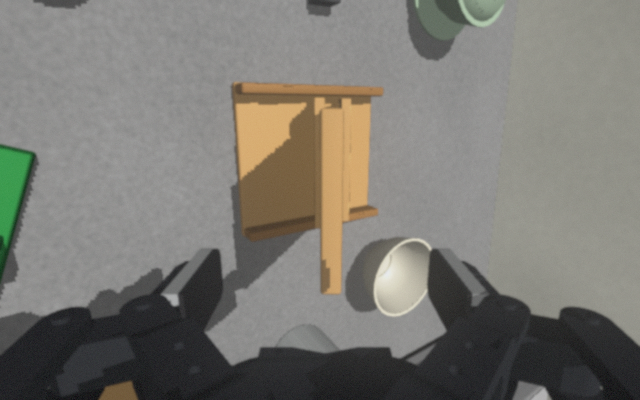

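The wrist view shows the board's top end on at columns 321–342, rows 107–293, against a prediction of 313–337 and 112–298. The depth agrees, and the offset is about +4 mm along tool y and +3 mm along tool x. I advance and grip.

```bash
python3 -m pendant '{"travel":[[0.45,0.4,2.5],[0.45,0.4,5.5],[0.45,0.4,8],[0.45,0.4,10],[0.45,0.4,10.5]],"dr":[[0,0,0],[0,0,0],[0,0,0],[0,0,0],[0,0,0]],"claw":[0,0,0,0,0]}' 60; python3 -m pendant '{"travel":[[0,0,0],[0,0,0],[0,0,0],[0,0,0],[0,0,0]],"dr":[[0,0,0],[0,0,0],[0,0,0],[0,0,0],[0,0,0]],"claw":[0.4,0.7,0.8,1,1]}' 60;  python3 -m pendant '{"travel":[[0,0,0],[0,0,0],[0,0,0]],"dr":[[0,0,0],[0,0,0],[0,0,0]],"claw":[1,1,1]}' 60
```

```text
time_s: 1.65
tool_pos: [0.4325, -0.2208, 0.2887]
orientation: [[0.044, 0.85, 0.525], [0.999, -0.04, -0.019], [0.005, 0.525, -0.851]]
contact_force: [0.3, 0.4, 0.6]
finger_gap: 0.0857
time_s: 2.15
tool_pos: [0.4323, -0.2207, 0.2911]
orientation: [[0.041, 0.848, 0.529], [0.999, -0.035, -0.021], [0.0, 0.529, -0.849]]
contact_force: [3.3, 0.3, 7.4]
finger_gap: 0.013
time_s: 2.45
tool_pos: [0.4327, -0.2208, 0.2914]
orientation: [[0.041, 0.847, 0.53], [0.999, -0.035, -0.022], [-0.0, 0.53, -0.848]]
contact_force: [0.4, 0.1, 7.3]
finger_gap: 0.0132
```

```bash
python3 -m pendant '{"travel":[[0,0,-1],[0,0,-2.5],[0,0,-4],[0,0,-5.5],[0,0,-7]],"dr":[[0,0,0],[0,0,0],[0,0,0],[0,0,0],[0,0,0]],"claw":[1,1,1,1,1]}' 60; python3 -m pendant '{"travel":[[0,0,-2],[0,0,-4],[0,0,-5.5],[0,0,-5.5],[0,0,-5.5]],"dr":[[0,0,0],[0,0,0],[0,0,0],[0,0,0],[0,0,0]],"claw":[1,1,1,1,1]}' 60; python3 - <<'E'
from h import *
s=manip.sense();print(s["contact_force"],s["wrist_torque"],s["joint_pos"])
a=read_camera("scene");b=read_camera("side");np.savez("held.npz",o=s["orientation"],p=s["tool_pos"])
cv2.imwrite("pics/scene1.png",a[...,::-1]);cv2.imwrite("pics/side1.png",b[...,::-1])
A=cv2.resize(a[100:270,180:400],None,fx=2.6,fy=2.6);Bm=cv2.resize(b[30:190,290:440],None,fx=1.5,fy=1.5)
c=np.zeros((442,800,3),np.uint8);c[:A.shape[0],:A.shape[1]]=A;c[:Bm.shape[0],A.shape[1]:A.shape[1]+Bm.shape[1]]=Bm
cv2.imwrite("pics/c1.png",c[...,::-1])
E
```

```text
time_s: 2.95
tool_pos: [0.3952, -0.2192, 0.3505]
orientation: [[0.041, 0.848, 0.528], [0.999, -0.035, -0.021], [0.001, 0.528, -0.849]]
contact_force: [0.4, -0.2, -0.2]
finger_gap: 0.0133
time_s: 3.45
tool_pos: [0.3663, -0.218, 0.3959]
orientation: [[0.04, 0.849, 0.527], [0.999, -0.035, -0.02], [0.002, 0.527, -0.85]]
contact_force: [0.3, -0.0, -1.9]
finger_gap: 0.0133
[ 0.2506 -0.0312 -1.8878] [-0.0147  0.4776  0.0163] [-0.8937  0.027   1.8982  0.5314  0.9035 -1.1207]
```

View pics/c1.png

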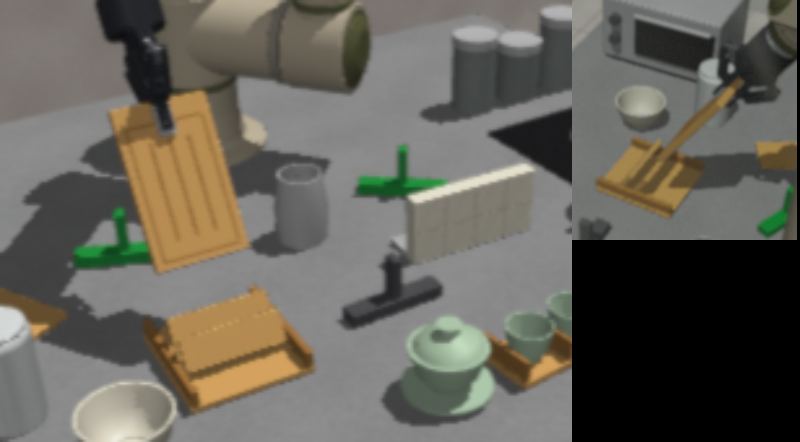

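The board is clear of the rack. In the scene view its bottom corners are at (241.5,204.6) and (275.4,195), and its top corners at (222,142) and (259,136). I fit how it sits in the grip.

```bash
python3 - <<'E'
from h import *
h=np.load("held.npz");o,p=h["o"],h["p"]
px=np.array([[160,272],[248,247],[109,110],[205,93]])/2.6+[180,100]-.3
M=np.array([[7,-60,0],[7,60,0],[7,-60,200],[7,60,200]])/1e3
def W(v,M):
    # board origin in tool: (v0,0,v1); axes: bx=ty, by=tx, bz=-tz, then rot v2 about ty, v3 about tx
    B0=np.array([[0,1,0],[1,0,0],[0,0,-1.]])
    Rb=R.from_rotvec([v[3],v[2],0]).as_matrix()@B0
    return (M@Rb.T+[v[0],v[4],v[1]])@o.T+p
for n in(3,4,5):
    f=lambda q:(proj(*cam("scene"),W(np.r_[q,np.zeros(5-n)],M))-px).ravel()
    r=least_squares(f,[0,.327,0,0,0][:n]);print(n,r.x*1000,r.fun.round(1), W(np.r_[r.x,np.zeros(5-n)],np.zeros((1,3))))
E
```

```text
3 [  0.0408 330.3917  -6.0293] [-1.   0.8  0.9  0.2  0.2  0.2  0.1 -1.3] [[ 0.5403 -0.2245  0.1151]]
4 [  0.6683 329.4417 -22.3332 -84.0023] [-1.  -0.   1.  -0.   0.3  0.4 -0.2 -0.4] [[ 0.5398 -0.2239  0.1159]]
5 [  4.688  329.0084 -13.8845 -41.6021 -15.8865] [-0.9 -0.   0.6 -0.2  0.5  0.6 -0.2 -0.4] [[ 0.5263 -0.2193  0.1079]]
```

The grip fit is good, with the board origin 0.330 m ahead of the TCP, centred and square. I compute a hover in front of the screen.

```bash
cat >> h.py <<'E'
SP=np.array([.5281,.1871,-.0439])
def place(dx=0,dz=0,lean=25,L=.330,sp=None,dy=0):
    sp=SP if sp is None else sp
    a=np.radians(lean); xo=.0125+.1*np.tan(a)+.007*np.cos(a)+dx
    o=planar(sp,[[xo,dy,.007*np.sin(a)+dz]])[0]
    T,B=tool_R(lean,np.degrees(sp[2])); return o+L*B[:,2],T
E
python3 -c "
from h import *
p,T=place(.01,.15);print(p);delta(p,T)"
```

```text
[0.4642 0.1899 0.452 ]
t 3.55 travel cm [41.164   9.8283 -0.4296] dr [ 6.7814 -0.2354  0.1302]
```

```bash
python3 -m pendant '{"travel":[[2,1.5,-1],[6,3,-2],[10,4,-2],[14.5,5,-2],[19,6,-2]],"dr":[[0,0,0],[1,0,0],[2,0,0],[3,0,0],[4,0,0]],"claw":[1,1,1,1,1]}' 60; python3 -c "
from h import *
p,T=place(.01,.15);print(p);delta(p,T)"
```

```text
time_s: 4.05
tool_pos: [0.4146, -0.0281, 0.445]
orientation: [[0.041, 0.884, 0.466], [0.999, -0.037, -0.018], [0.002, 0.466, -0.885]]
contact_force: [0.5, -0.3, -1.1]
finger_gap: 0.0137
[0.4642 0.1899 0.452 ]
t 4.05 travel cm [21.9877  3.912   1.3014] dr [ 2.7796 -0.1647  0.1308]
```

```bash
python3 -m pendant '{"travel":[[4.5,1,0.5],[9,2,1],[13.5,3,1.3],[18,3.9,1.3],[20.5,3.9,1.3]],"dr":[[1,0,0],[2,0,0],[2.8,0,0],[2.8,0,0],[2.8,0,0]],"claw":[1,1,1,1,1]}' 60; python3 -m pendant '{"travel":[[1.2,0,0],[1.5,0,0],[1.5,0,0]],"dr":[[0,0,0],[0,0,0],[0,0,0]],"claw":[1,1,1]}' 60; python3 - <<'E'
from h import *
p,T=place(.01,.15);delta(p,T)
s=manip.sense();a=read_camera("wrist");np.savez("w2.npz",o=s["orientation"],p=s["tool_pos"]);cv2.imwrite("pics/w2.png",a[...,::-1])
print(proj(*cam("wrist",s),planar(SP,np.array([[12.5,100,100],[-12.5,100,100],[12.5,-100,100],[-12.5,-100,100],[12.5,-100,0],[12.5,100,0]])/1e3)))
E
```

```text
time_s: 4.55
tool_pos: [0.4636, 0.1765, 0.4515]
orientation: [[0.037, 0.906, 0.422], [0.999, -0.034, -0.014], [0.002, 0.423, -0.906]]
contact_force: [0.2, -0.5, -1.4]
finger_gap: 0.0133
time_s: 4.85
tool_pos: [0.4639, 0.1884, 0.4516]
orientation: [[0.039, 0.906, 0.422], [0.999, -0.036, -0.016], [0.001, 0.422, -0.906]]
contact_force: [-0.4, 0.0, -1.7]
finger_gap: 0.0133
t 4.85 travel cm [ 0.1488  0.0363 -0.0266] dr [-0.0217 -0.1501  0.2102]
[[234.5088  62.6296]
 [204.5522  61.0285]
 [246.7271 270.431 ]
 [221.6723 275.2837]
 [229.169  237.1856]
 [217.3549  71.709 ]]
```

View pics/w2.png

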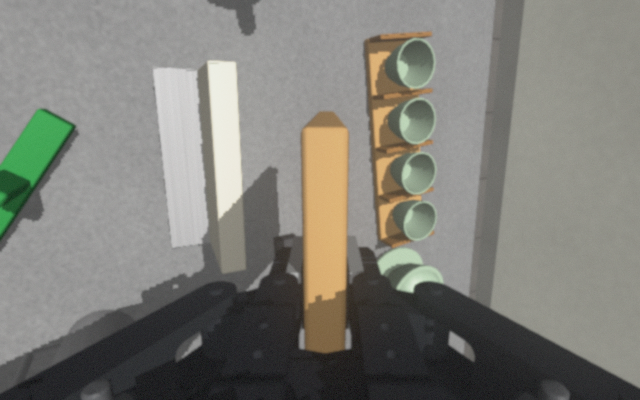

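The wrist view shows the screen's top face at (207,62), (237,62), (245,270) and (219,273), within 3 px of the prediction. The board hangs square in the grip. I refit the screen, mainly in yaw.

```bash
python3 - <<'E'
from h import *
h=np.load("w2.npz");s=dict(orientation=h["o"],tool_pos=h["p"])
v,r=fit([(*cam("wrist",s),np.array([[12.5,100,100],[-12.5,100,100],[12.5,-100,100],[-12.5,-100,100]])/1e3,np.array([[237,62],[207,62],[245,270.5],[219,273]]))],SP)
print(v,np.degrees(v[2]),r.round(1).tolist())
open("h.py","a").write(f"\nSP=np.array({v.tolist()})\n")
import h as H
H.SP[:]=v
for dx,dz in((.01,.03),(.006,.004),(.004,0)):
    p,T=place(dx,dz,sp=v);delta(p,T)
E
```

```text
[ 0.5282  0.1878 -0.0647] -3.7076081526268543 [[-0.1, 0.3], [0.1, -2.0], [-0.3, -0.1], [0.5, 1.8]]
t 4.9 travel cm [ 0.3863 -5.0415 10.8712] dr [ 0.0013 -0.6335  1.2471]
t 4.9 travel cm [ 0.3939 -6.5028 13.0586] dr [ 0.0013 -0.6335  1.2471]
t 4.9 travel cm [ 0.3985 -6.8531 13.3366] dr [ 0.0013 -0.6335  1.2471]
```

```bash
python3 -m pendant '{"travel":[[0.4,-1,2.2],[0.4,-2.2,4.7],[0.4,-3.4,7.2],[0.4,-4.5,9.7],[0.4,-5.04,10.87]],"dr":[[0,-0.6,1.2],[0,-0.6,1.2],[0,-0.6,1.2],[0,-0.6,1.2],[0,-0.6,1.2]],"claw":[1,1,1,1,1]}' 60; python3 - <<'E'
from h import *
for dx,dz in((.007,.006),(.005,.0),(.005,-.004)):
    p,T=place(dx,dz);delta(p,T)
E
```

```text
time_s: 5.4
tool_pos: [0.4641, 0.1913, 0.3303]
orientation: [[0.065, 0.905, 0.42], [0.998, -0.059, -0.028], [-0.0, 0.42, -0.907]]
contact_force: [0.2, -0.0, -2.2]
finger_gap: 0.0133
t 5.4 travel cm [ 0.0633 -1.1874  1.9   ] dr [-0.1388  0.0335 -0.0175]
t 5.4 travel cm [ 0.0635 -1.6211  2.3603] dr [-0.1388  0.0335 -0.0175]
t 5.4 travel cm [ 0.0636 -1.7893  2.7233] dr [-0.1388  0.0335 -0.0175]
```

```bash
python3 -m pendant '{"travel":[[0.06,-0.4,0.7],[0.06,-0.9,1.4],[0.06,-1.19,1.9],[0.06,-1.19,1.9]],"dr":[[0,0,0],[0,0,0],[0,0,0],[0,0,0]],"claw":[1,1,1,1]}' 60; python3 -m pendant '{"travel":[[0,-0.08,0.18],[0,-0.12,0.27],[0,-0.17,0.36],[0,-0.17,0.36]],"dr":[[0,0,0],[0,0,0],[0,0,0],[0,0,0]],"claw":[1,1,1,1]}' 60;  python3 -m pendant '{"travel":[[0,-0.04,0.09],[0,-0.08,0.18],[0,-0.08,0.18]],"dr":[[0,0,0],[0,0,0],[0,0,0]],"claw":[1,1,1]}' 60
```

```text
time_s: 5.8
tool_pos: [0.4616, 0.193, 0.3101]
orientation: [[0.064, 0.904, 0.422], [0.998, -0.058, -0.027], [0.0, 0.423, -0.906]]
contact_force: [-0.0, 0.4, -2.0]
finger_gap: 0.0135
time_s: 6.2
tool_pos: [0.4616, 0.1932, 0.3065]
orientation: [[0.064, 0.904, 0.423], [0.998, -0.058, -0.026], [0.001, 0.424, -0.906]]
contact_force: [-0.4, 0.6, -1.9]
finger_gap: 0.0134
time_s: 6.5
tool_pos: [0.4617, 0.1931, 0.3043]
orientation: [[0.064, 0.904, 0.423], [0.998, -0.058, -0.027], [0.0, 0.424, -0.906]]
contact_force: [0.3, -0.7, -1.1]
finger_gap: 0.0134
```

```bash
for i in 1; do python3 -m pendant '{"travel":[[0,-0.04,0.09],[0,-0.04,0.09]],"dr":[[0,0,0],[0,0,0]],"claw":[1,1]}' 60; python3 -m pendant '{"travel":[[0,-0.04,0.09],[0,-0.04,0.09]],"dr":[[0,0,0],[0,0,0]],"claw":[1,1]}' 60; python3 -m pendant '{"travel":[[0,-0.04,0.09],[0,-0.04,0.09]],"dr":[[0,0,0],[0,0,0]],"claw":[1,1]}' 60; done
```

```text
time_s: 6.7
tool_pos: [0.4617, 0.1931, 0.3033]
orientation: [[0.064, 0.904, 0.423], [0.998, -0.058, -0.027], [0.0, 0.424, -0.906]]
contact_force: [-0.8, 0.2, -2.3]
finger_gap: 0.0131
time_s: 6.9
tool_pos: [0.4617, 0.1931, 0.3024]
orientation: [[0.064, 0.904, 0.423], [0.998, -0.058, -0.027], [0.0, 0.424, -0.906]]
contact_force: [0.0, 0.6, -1.5]
finger_gap: 0.0133
time_s: 7.1
tool_pos: [0.4617, 0.1931, 0.3014]
orientation: [[0.064, 0.904, 0.423], [0.998, -0.058, -0.027], [0.0, 0.424, -0.906]]
contact_force: [-0.4, -0.3, -2.4]
finger_gap: 0.0131
```

```bash
for i in 1; do python3 -m pendant '{"travel":[[0,-0.04,0.09],[0,-0.04,0.09]],"dr":[[0,0,0],[0,0,0]],"claw":[1,1]}' 60; python3 -m pendant '{"travel":[[0,-0.04,0.09],[0,-0.04,0.09]],"dr":[[0,0,0],[0,0,0]],"claw":[1,1]}' 60; python3 -m pendant '{"travel":[[0,-0.04,0.09],[0,-0.04,0.09]],"dr":[[0,0,0],[0,0,0]],"claw":[1,1]}' 60; done | grep -E "pos|contact"
```

```text
tool_pos: [0.4618, 0.1931, 0.3005]
contact_force: [0.1, -1.0, -1.3]
tool_pos: [0.4619, 0.1932, 0.3001]
contact_force: [-2.0, -0.1, 3.9]
tool_pos: [0.4619, 0.1933, 0.3]
contact_force: [-7.8, 0.4, 12.1]
```

```bash
python3 - <<'E'
from h import *
s=manip.sense();print(s["contact_force"],s["tool_pos"])
a=read_camera("scene");b=read_camera("side")
cv2.imwrite("pics/scene2.png",a[...,::-1]);cv2.imwrite("pics/side2.png",b[...,::-1])
A=cv2.resize(a[100:220,290:410],None,fx=4,fy=4,interpolation=2);Bm=cv2.resize(b[150:310,240:350],(320,465),interpolation=2)
c=np.zeros((480,800,3),np.uint8);c[:480,:480]=A;c[:465,480:]=Bm
cv2.imwrite("pics/c2.png",c[...,::-1])
E
```

```text
[-7.829   0.3991 12.088 ] [0.4619 0.1933 0.3   ]
```

View pics/c2.png

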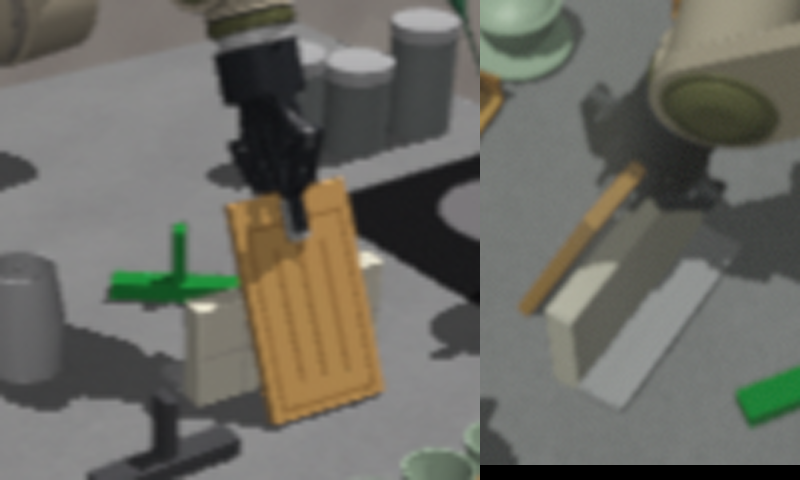

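The board's foot is on the worktop at about 12 N, with a 25° lean and roughly 6 mm of gap to the screen's edge. I lift 1.5 mm, shift towards the screen until it touches, then lower again.

```bash
{ python3 -m pendant '{"travel":[[0,0.06,-0.14],[0,0.06,-0.14],[0,-0.2,-0.27],[0,-0.2,-0.27]],"dr":[[0,0,0],[0,0,0],[0,0,0],[0,0,0]],"claw":[1,1,1,1]}' 60; python3 -m pendant '{"travel":[[0,-0.09,-0.04],[0,-0.09,-0.04]],"dr":[[0,0,0],[0,0,0]],"claw":[1,1]}'; python3 -m pendant '{"travel":[[0,-0.09,-0.04],[0,-0.09,-0.04]],"dr":[[0,0,0],[0,0,0]],"claw":[1,1]}';python3 -m pendant '{"travel":[[0,-0.09,-0.04],[0,-0.09,-0.04]],"dr":[[0,0,0],[0,0,0]],"claw":[1,1]}'; } | grep -E "pos|contact"
```

```text
tool_pos: [0.4588, 0.1933, 0.3002]
contact_force: [-0.1, -0.0, 1.2]
tool_pos: [0.4579, 0.1934, 0.3002]
contact_force: [0.4, 0.8, 1.4]
tool_pos: [0.4569, 0.1934, 0.3002]
contact_force: [1.5, -0.9, 0.4]
tool_pos: [0.4559, 0.1935, 0.3002]
contact_force: [1.7, -0.1, 2.1]
```

```bash
{ python3 -m pendant '{"travel":[[0,-0.09,-0.04],[0,-0.09,-0.04]],"dr":[[0,0,0],[0,0,0]],"claw":[1,1]}'; python3 -m pendant '{"travel":[[0,-0.09,-0.04],[0,-0.09,-0.04]],"dr":[[0,0,0],[0,0,0]],"claw":[1,1]}';python3 -m pendant '{"travel":[[0,-0.09,-0.04],[0,-0.09,-0.04]],"dr":[[0,0,0],[0,0,0]],"claw":[1,1]}'; } | grep -E "pos|contact"; python3 -c "
from h import *
s=manip.sense();print(s['wrist_torque'],s['contact_force']);o=s['tool_pos']+.3285*s['orientation'][:,2];print(o, np.linalg.inv(R.from_euler('z',SP[2]).as_matrix())@(o-[*SP[:2],0]),np.degrees(np.arccos(-s['orientation'][2,2])))"
```

```text
tool_pos: [0.4549, 0.1936, 0.3002]
contact_force: [2.0, -0.3, 1.9]
tool_pos: [0.4542, 0.1936, 0.3002]
contact_force: [5.6, -0.6, -0.8]
tool_pos: [0.4536, 0.1936, 0.3004]
contact_force: [7.5, -0.3, -2.0]
[-0.1595 -1.3051  0.302 ] [ 7.5455 -0.3225 -2.0416]
[0.5934 0.185  0.0033] [0.0653 0.0015 0.0033] 25.251323152129537
```

```bash
python3 -m pendant '{"travel":[[0,0,0.1],[0,0,0.1],[0,0,0.1]],"dr":[[0,0,0],[0,0,0],[0,0,0]],"claw":[1,1,1]}' 20|grep -E "pos|contact"; python3 -m pendant '{"travel":[[0,0,0],[0,0,0],[0,0,0],[0,0,0],[0,0,0]],"dr":[[0,0,0],[0,0,0],[0,0,0],[0,0,0],[0,0,0]],"claw":[0.8,0.75,0.7,0.65,0.65]}' 20
```

```text
tool_pos: [0.4539, 0.1937, 0.2998]
contact_force: [5.9, -1.6, 2.7]
time_s: 10.2
tool_pos: [0.4533, 0.1937, 0.299]
orientation: [[0.064, 0.904, 0.422], [0.998, -0.058, -0.027], [0.0, 0.423, -0.906]]
contact_force: [-0.1, 0.0, -0.3]
finger_gap: 0.03
```

```bash
python3 -m pendant '{"travel":[[0,0,-1],[0,0,-3],[0,0,-6],[0,0,-9],[0,0,-12]],"dr":[[0,0,0],[0,0,0],[0,0,0],[0,0,0],[0,0,0]],"claw":[0.6,0.6,0.6,0.5,0]}' 60; python3 - <<'E'
from h import *
a=read_camera("scene");s=manip.sense();w=read_camera("wrist");np.savez("w3.npz",o=s["orientation"],p=s["tool_pos"])
cv2.imwrite("pics/scene3.png",a[...,::-1]);cv2.imwrite("pics/w3.png",w[...,::-1])
A=cv2.resize(a[110:230,290:390],None,fx=3.5,fy=3.5,interpolation=2);Bm=cv2.resize(w[0:330,100:500],None,fx=1.1,fy=1.1,interpolation=2)
c=np.zeros((420,790,3),np.uint8);c[:420,:350]=A;c[:363,350:790]=Bm
cv2.imwrite("pics/c3.png",c[...,::-1])
E
```

```text
time_s: 10.7
tool_pos: [0.4016, 0.1968, 0.4095]
orientation: [[0.064, 0.904, 0.423], [0.998, -0.058, -0.026], [0.001, 0.424, -0.906]]
contact_force: [-0.1, 0.8, 0.4]
finger_gap: 0.0557
```

View pics/c3.png

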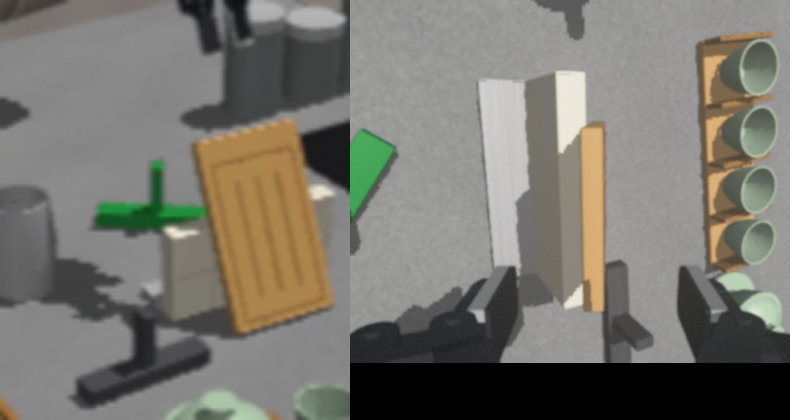

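The board leans on the screen by itself, with bottom corners at scene (358,205.7) and (384.6,196.6), and its top end is visible in the wrist view. I fit its pose and plan the hover over the stop.

```bash
python3 - <<'E'
from h import *
h=np.load("w3.npz");s=dict(orientation=h["o"],tool_pos=h["p"])
sc=cam("scene");wr=cam("wrist",s)
ps=np.array([[238,334],[331,303],[193,143],[294,119]])/3.5+[290,110]-.4
pw=np.array([[255,123],[232,123],[253,311],[234,311]])/1.1+[100,0]-.3
Ms=np.array([[7,-60,0],[7,60,0],[7,-60,200],[7,60,200]])/1e3
Mw=np.array([[7,60,200],[-7,60,200],[7,-60,200],[-7,-60,200]])/1e3
def pose(v):
    T,B=tool_R(v[3],np.degrees(v[2])); a=np.radians(v[3])
    o=np.array([v[0],v[1],.007*np.sin(a)]);return o,B
def f(v):
    o,B=pose(v);return np.concatenate([(proj(*sc,o+Ms@B.T)-ps).ravel(),(proj(*wr,o+Mw@B.T)-pw).ravel()])
r=least_squares(f,[.593,.185,-.065,25],loss="soft_l1");print(r.x,f(r.x).round(1))
o,B=pose(r.x);ft=o+.007*B[:,0];print("foot",ft,"in splash",R.from_euler('z',-SP[2]).as_matrix()@(ft-[*SP[:2],0]))
np.save("foot.npy",np.r_[ft,r.x[2]])
Rd=np.array([[1,0,0],[0,-1,0],[0,0,-1.]]);Rd=R.from_euler('z',-2,degrees=True).as_matrix()@Rd
delta([.58,.006,.38],Rd)
E
```

```text
[ 0.5957  0.1866 -0.0676 25.9422] [ 0.1 -0.5  1.2 -0.3  1.3 -1.   1.  -1.2  0.6  0.5 -0.5  0.4  0.7 -0.1
 -1.3 -0.3]
foot [0.602  0.1862 0.0061] in splash [0.0737 0.0032 0.0061]
t 10.8 travel cm [-17.964   15.8162  11.0021] dr [ 20.0596 -19.7242  86.7894]
```

```bash
python3 -m pendant '{"travel":[[-18,15.8,11],[-18,15.8,11],[-18,15.8,11],[-18,15.8,11],[-18,15.8,11]],"dr":[[20,-19.7,86.8],[20,-19.7,86.8],[20,-19.7,86.8],[20,-19.7,86.8],[20,-19.7,86.8]],"claw":[0,0,0,0,0]}' | grep -E "pos|contact"; python3 - <<'E'
from h import *
Rd=np.array([[1,0,0],[0,-1,0],[0,0,-1.]]);Rd=R.from_euler('z',-2,degrees=True).as_matrix()@Rd
delta([.58,.006,.38],Rd)
E
```

```text
tool_pos: [0.5723, 0.0133, 0.3762]
contact_force: [1.2, 1.2, 0.3]
t 11.3 travel cm [ 0.0714  1.1128 -0.1218] dr [10.4719 -9.9516 45.5439]
```

```bash
python3 -m pendant '{"travel":[[0.07,1.1,-0.1],[0.07,1.1,-0.1],[0.07,1.1,-0.1],[0.07,1.1,-0.1],[0.07,1.1,-0.1]],"dr":[[10.5,-10,45.5],[10.5,-10,45.5],[10.5,-10,45.5],[10.5,-10,45.5],[10.5,-10,45.5]],"claw":[0,0,0,0,0]}' | grep -E "pos|contact"; python3 -m pendant '{"travel":[[0,0,0],[0,0,0]],"dr":[[0.8,-0.8,3.8],[0.8,-0.8,3.8]],"claw":[0,0]}'; python3 - <<'E'
from h import *
Rd=np.array([[1,0,0],[0,-1,0],[0,0,-1.]]);Rd=R.from_euler('z',-2,degrees=True).as_matrix()@Rd
delta([.58,.006,.38],Rd)
s=manip.sense();print(s["joint_pos"]);w=read_camera("wrist");np.savez("w4.npz",o=s["orientation"],p=s["tool_pos"])
cv2.imwrite("pics/w4.png",w[...,::-1])
v=[.607,.006,-.03];print(proj(*cam("wrist",s),planar(v,np.array([[15,70,20],[-15,70,20],[15,-70,20],[-15,-70,20],[12,7,79],[12,-7,79],[-12,7,79],[-12,-7,79]])/1e3)))
E
```

```text
tool_pos: [0.579, 0.0079, 0.3799]
contact_force: [-0.1, 0.6, -0.1]
time_s: 12.0
tool_pos: [0.579, 0.0078, 0.3799]
orientation: [[1.0, -0.015, 0.003], [-0.015, -1.0, -0.006], [0.003, 0.006, -1.0]]
contact_force: [0.2, -0.2, 0.5]
finger_gap: 0.0851
t 12.0 travel cm [ 0.1019  0.1773 -0.0041] dr [ 0.3158 -0.1949  1.1143]
[-0.1881  0.4501  1.3667 -0.005   1.3205  1.3994]
[[250.4298 128.6409]
 [251.6607 160.244 ]
 [398.5975 131.0004]
 [396.3821 162.415 ]
 [316.1163 138.9747]
 [334.0336 139.2551]
 [315.8253 169.2816]
 [333.3392 169.5402]]
```

View pics/w4.png

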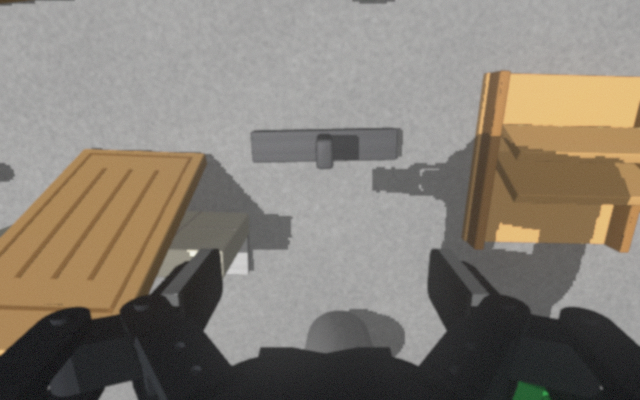

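The wrist view shows the dark stop with bar top corners (251,131), (252,162), (401,128) and (399,158) and tab top around (316–333, 138–168). That is within a few px of the prediction, with slightly different yaw. I fit it and approach.

```bash
python3 - <<'E'
from h import *
h=np.load("w4.npz");s=dict(orientation=h["o"],tool_pos=h["p"])
M=np.array([[15,70,20],[-15,70,20],[15,-70,20],[-15,-70,20],[12,7,79],[12,-7,79],[-12,7,79],[-12,-7,79]])/1e3
v,r=fit([(*cam("wrist",s),M,np.array([[251,131],[252,162],[401,128],[399,159],[316,138],[333,138],[316,168],[333,168]]))],[.607,.006,-.03])
print(v,np.degrees(v[2]),r.round(1).tolist());np.save("stop.npy",v)
Rd=R.from_euler('z',v[2]).as_matrix()@np.diag([1,-1,-1.])
delta([v[0],v[1],.30],Rd);delta([v[0],v[1],.215],Rd)
ft=np.load("foot.npy");print(ft)
E
```

```text
[0.6078 0.0058 0.0042] 0.24057059404180517 [[-0.8, -0.7], [0.5, -0.1], [-2.6, -0.5], [-1.7, 0.1], [-0.2, 0.2], [0.8, -0.1], [0.6, 0.6], [1.1, 0.2]]
t 12.05 travel cm [2.8537 0.1169 8.0125] dr [ 0.3489 -0.2218 -1.001 ]
t 12.05 travel cm [ 2.8203  0.0655 16.5123] dr [ 0.3489 -0.2218 -1.001 ]
[ 0.602   0.1862  0.0061 -0.0676]
```

```bash
{ python3 -m pendant '{"travel":[[2.85,0.1,3],[2.85,0.1,7],[2.85,0.1,11],[2.82,0.07,15],[2.82,0.07,16.5]],"dr":[[0.35,-0.2,-1],[0.35,-0.2,-1],[0.35,-0.2,-1],[0.35,-0.2,-1],[0.35,-0.2,-1]],"claw":[0,0,0,0,0]}'; python3 -m pendant '{"travel":[[0,0,0],[0,0,0],[0,0,0],[0,0,0],[0,0,0]],"dr":[[0,0,0],[0,0,0],[0,0,0],[0,0,0],[0,0,0]],"claw":[0.4,0.7,0.8,1,1]}' 80; python3 -m pendant '{"travel":[[0,0,0],[0,0,0],[0,0,-1],[0,0,-2],[0,0,-3]],"dr":[[0,0,0],[0,0,0],[0,0,0],[0,0,0],[0,0,0]],"claw":[1,1,1,1,1]}' 80; }; python3 - <<'E'
from h import *
ft=np.load("foot.npy");yaw=ft[3]
n=np.array([np.cos(yaw),np.sin(yaw)])
Rd=R.from_euler('z',yaw).as_matrix()@np.diag([1,-1,-1.])
for d,z in((.05,.30),(.05,.24),(.025,.23)):
    c=ft[:2]+n*(.0155+d);print(d,c);delta([*c,z],Rd)
E
```

```text
time_s: 12.55
tool_pos: [0.6069, 0.006, 0.2116]
orientation: [[1.0, 0.004, -0.005], [0.004, -1.0, 0.001], [-0.005, -0.001, -1.0]]
contact_force: [0.0, 0.4, -0.1]
finger_gap: 0.0857
time_s: 13.05
tool_pos: [0.6081, 0.0058, 0.2166]
orientation: [[1.0, 0.003, 0.003], [0.003, -1.0, 0.0], [0.003, 0.0, -1.0]]
contact_force: [-2.7, -1.6, 15.4]
finger_gap: 0.0135
time_s: 13.55
tool_pos: [0.6077, 0.0058, 0.246]
orientation: [[1.0, 0.003, -0.0], [0.003, -1.0, 0.0], [-0.0, -0.0, -1.0]]
contact_force: [0.1, 0.9, -7.2]
finger_gap: 0.0129
0.05 [0.6673 0.1817]
t 13.55 travel cm [  6.0028 -17.5841  -5.3983] dr [-0.0161  0.0035  4.0202]
0.05 [0.6673 0.1817]
t 13.55 travel cm [  6.0031 -17.5824   0.6017] dr [-0.0161  0.0035  4.0202]
0.025 [0.6424 0.1834]
t 13.55 travel cm [  3.5093 -17.7574   1.6018] dr [-0.0161  0.0035  4.0202]
```

```bash
{ python3 -m pendant '{"travel":[[1,0,-4],[3,-2,-8],[5,-6,-9],[6,-10.5,-9],[6,-13,-9]],"dr":[[0,0,0],[0,0,1],[0,0,2],[0,0,3],[0,0,4]],"claw":[1,1,1,1,1]}' 80; } ; python3 - <<'E'
from h import *
h=np.load("w2.npz");s=dict(orientation=h["o"],tool_pos=h["p"])
print("cuprack near edge",unproj(*cam("wrist",s),[[367,40],[380,245],[378,262]],0.02))
ft=np.load("foot.npy");yaw=ft[3]
n=np.array([np.cos(yaw),np.sin(yaw)])
Rd=R.from_euler('z',yaw).as_matrix()@np.diag([1,-1,-1.])
for d,z in((.04,.33),(.04,.24),(.025,.222)):
    c=ft[:2]+n*(.0155+d);print(d,c);delta([*c,z],Rd)
E
```

```text
time_s: 14.05
tool_pos: [0.6676, 0.139, 0.3359]
orientation: [[0.998, -0.066, 0.001], [-0.066, -0.998, 0.001], [0.001, -0.001, -1.0]]
contact_force: [-1.1, -0.2, -7.0]
finger_gap: 0.0129
cuprack near edge [[0.7289 0.3216 0.02  ]
 [0.7518 0.0355 0.02  ]
 [0.7485 0.0078 0.02  ]]
0.04 [0.6573 0.1824]
t 14.05 travel cm [-1.3151 -4.2616  0.5908] dr [-0.0726 -0.0605  0.0885]
0.04 [0.6573 0.1824]
t 14.05 travel cm [-1.3246 -4.2502  9.5908] dr [-0.0726 -0.0605  0.0885]
0.025 [0.6424 0.1834]
t 14.05 travel cm [-2.8265 -4.2502 11.3892] dr [-0.0726 -0.0605  0.0885]
```

```bash
{ python3 -m pendant '{"travel":[[-1.3,-4.3,0.6],[-1.3,-4.3,4],[-1.3,-4.3,7],[-1.3,-4.3,9.5],[-1.3,-4.3,9.5]],"dr":[[0,0,0],[0,0,0],[0,0,0],[0,0,0],[0,0,0]],"claw":[1,1,1,1,1]}' 80; } ; python3 - <<'E'
from h import *
ft=np.load("foot.npy");yaw=ft[3]
n=np.array([np.cos(yaw),np.sin(yaw)])
Rd=R.from_euler('z',yaw).as_matrix()@np.diag([1,-1,-1.])
for d,z in((.012,.222),(.012,.2165),(.0,.2165)):
    c=ft[:2]+n*(.0155+d);print(d,c);delta([*c,z],Rd)
a=read_camera("scene");b=read_camera("side");s=manip.sense();w=read_camera("wrist");np.savez("w5.npz",o=s["orientation"],p=s["tool_pos"])
cv2.imwrite("pics/scene5.png",a[...,::-1]);cv2.imwrite("pics/w5.png",w[...,::-1]);cv2.imwrite("pics/side5.png",b[...,::-1])
E
```

```text
time_s: 14.55
tool_pos: [0.6565, 0.1796, 0.2367]
orientation: [[0.998, -0.067, -0.007], [-0.067, -0.998, -0.001], [-0.007, 0.001, -1.0]]
contact_force: [-0.4, 0.3, -7.5]
finger_gap: 0.013
0.012 [0.6294 0.1843]
t 14.55 travel cm [-2.7277 -0.2854  1.4848] dr [0.0665 0.4209 0.027 ]
0.012 [0.6294 0.1843]
t 14.55 travel cm [-2.7237 -0.286   2.0347] dr [0.0665 0.4209 0.027 ]
0.0 [0.6174 0.1851]
t 14.55 travel cm [-3.9236 -0.2866  2.0436] dr [0.0665 0.4209 0.027 ]
```

```bash
{ python3 -m pendant '{"travel":[[-1,-0.3,0.8],[-2,-0.3,1.3],[-2.9,-0.3,1.6],[-2.9,-0.3,1.6]],"dr":[[0,0.4,0],[0,0.4,0],[0,0.4,0],[0,0.4,0]],"claw":[1,1,1,1]}' 80; python3 -m pendant '{"travel":[[0,0,0.1],[0,0,0.2],[0,0,0.2]],"dr":[[0,0,0],[0,0,0],[0,0,0]],"claw":[1,1,1]}' 80; python3 -m pendant '{"travel":[[0,0,0.1],[0,0,0.1]],"dr":[[0,0,0],[0,0,0]],"claw":[1,1]}' 80; python3 -m pendant '{"travel":[[0,0,0.1],[0,0,0.1]],"dr":[[0,0,0],[0,0,0]],"claw":[1,1]}' 80; } ; python3 - <<'E'
from h import *
ft=np.load("foot.npy");yaw=ft[3]
n=np.array([np.cos(yaw),np.sin(yaw)])
Rd=R.from_euler('z',yaw).as_matrix()@np.diag([1,-1,-1.])
for d,z in((.0015,.2165),):
    c=ft[:2]+n*(.0155+d);print(d,c);delta([*c,z],Rd)
E
```

```text
time_s: 15.1
tool_pos: [0.6284, 0.1849, 0.2261]
orientation: [[0.998, -0.067, 0.009], [-0.067, -0.998, -0.0], [0.009, -0.001, -1.0]]
contact_force: [0.3, 0.3, -6.1]
finger_gap: 0.013
time_s: 15.4
tool_pos: [0.6291, 0.1845, 0.2228]
orientation: [[0.998, -0.067, 0.008], [-0.067, -0.998, -0.0], [0.008, -0.0, -1.0]]
contact_force: [-0.8, -0.4, -6.8]
finger_gap: 0.0132
time_s: 15.6
tool_pos: [0.6289, 0.1846, 0.2214]
orientation: [[0.998, -0.067, 0.008], [-0.067, -0.998, -0.0], [0.008, -0.0, -1.0]]
contact_force: [-0.1, 0.2, -7.1]
finger_gap: 0.0132
time_s: 15.8
tool_pos: [0.6288, 0.1846, 0.2203]
orientation: [[0.998, -0.067, 0.007], [-0.067, -0.998, -0.0], [0.007, -0.0, -1.0]]
contact_force: [-0.3, 0.5, -5.5]
finger_gap: 0.013
0.0015 [0.6189 0.185 ]
t 15.8 travel cm [-0.9864  0.0275  0.3723] dr [-0.009  -0.4244  0.0205]
```

Continuing down, with the 0.4° tilt corrected.

```bash
{ python3 -m pendant '{"travel":[[0,0,0.1],[0,0,0.2],[0,0,0.2]],"dr":[[0,-0.4,0],[0,-0.4,0],[0,-0.4,0]],"claw":[1,1,1]}' 80; python3 -m pendant '{"travel":[[0,0,0.1],[0,0,0.1]],"dr":[[0,0,0],[0,0,0]],"claw":[1,1]}' 80; python3 -m pendant '{"travel":[[0,0,0.1],[0,0,0.1]],"dr":[[0,0,0],[0,0,0]],"claw":[1,1]}' 80; } | grep -E "pos|contact"
```

```text
tool_pos: [0.6287, 0.1846, 0.2182]
contact_force: [0.3, 0.1, -6.2]
tool_pos: [0.6287, 0.1847, 0.2173]
contact_force: [-0.6, 0.4, -7.2]
tool_pos: [0.6288, 0.1847, 0.2167]
contact_force: [0.1, 0.3, -4.8]
```

```bash
{ python3 -m pendant '{"travel":[[-0.2,0,0.02],[-0.4,0,0.02],[-0.6,0,0.02],[-0.6,0,0.02]],"dr":[[0,0,0],[0,0,0],[0,0,0],[0,0,0]],"claw":[1,1,1,1]}' 80; python3 -m pendant '{"travel":[[-0.1,0,0],[-0.2,0,0],[-0.2,0,0]],"dr":[[0,0,0],[0,0,0],[0,0,0]],"claw":[1,1,1]}' 80; python3 -m pendant '{"travel":[[-0.1,0,0],[-0.1,0,0]],"dr":[[0,0,0],[0,0,0]],"claw":[1,1]}' 80; } | grep -E "pos|contact"; python3 - <<'E'
from h import *
a=read_camera("scene");b=read_camera("side");s=manip.sense();w=read_camera("wrist");np.savez("w6.npz",o=s["orientation"],p=s["tool_pos"])
cv2.imwrite("pics/scene6.png",a[...,::-1]);cv2.imwrite("pics/w6.png",w[...,::-1]);cv2.imwrite("pics/side6.png",b[...,::-1])
A=cv2.resize(a[110:230,310:410],None,fx=4.5,fy=4.5,interpolation=2);Bm=cv2.resize(b[190:300,220:310],(340,415),interpolation=2)
c=np.zeros((540,790,3),np.uint8);c[:540,:450]=A;c[:415,450:790]=Bm
cv2.imwrite("pics/c6.png",c[...,::-1])
E
```

```text
tool_pos: [0.6226, 0.1851, 0.2167]
contact_force: [-0.6, -0.5, 0.4]
tool_pos: [0.6209, 0.1852, 0.2167]
contact_force: [3.1, 0.1, 0.6]
tool_pos: [0.6201, 0.1852, 0.2167]
contact_force: [5.1, -0.6, 0.4]
```

View pics/c6.png

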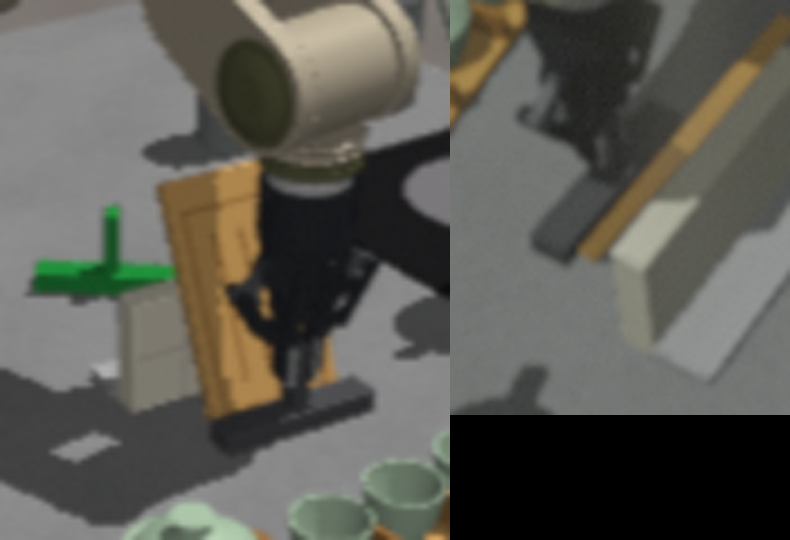

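The stop is on the worktop alongside the board's foot: in the side view the bar's face runs along it, and Fx rose to about 5 N on contact. I release it, retreat, and make a last check.

```bash
python3 -m pendant '{"travel":[[0,0,0],[0,0,0],[0,0,0],[0,0,0],[0,0,0]],"dr":[[0,0,0],[0,0,0],[0,0,0],[0,0,0],[0,0,0]],"claw":[0.8,0.75,0.7,0.6,0.6]}' 20| grep -E "pos|contact|gap";  python3 -m pendant '{"travel":[[0,0,-1],[0,0,-3],[0,0,-6],[0,0,-10],[0,0,-14]],"dr":[[0,0,0],[0,0,0],[0,0,0],[0,0,0],[0,0,0]],"claw":[0.5,0.5,0.5,0.5,0.5]}' | grep -E "pos|contact|gap"; python3 -m pendant '{"travel":[[2,0,-2],[2,0,-2]],"dr":[[0,0,0],[0,0,0]],"claw":[0.5,0.5]}' | grep -E "pos|contact|gap"
python3 - <<'E'
from h import *
a=read_camera("scene");b=read_camera("side");s=manip.sense();w=read_camera("wrist");np.savez("w7.npz",o=s["orientation"],p=s["tool_pos"])
cv2.imwrite("pics/scene7.png",a[...,::-1]);cv2.imwrite("pics/w7.png",w[...,::-1]);cv2.imwrite("pics/side7.png",b[...,::-1])
A=cv2.resize(a[120:220,320:400],None,fx=4,fy=4,interpolation=2);Bm=cv2.resize(b[180:300,225:315],(240,320),interpolation=2)
W=cv2.resize(w[60:320,180:500],None,fx=1.5,fy=1.5,interpolation=2)
c=np.zeros((600,800,3),np.uint8);c[:400,:320]=A;c[:390,320:800]=W;c[400:,:150]=cv2.resize(Bm,(150,200))
c[390:600,320:]=cv2.resize(b[60:270,150:400],None,fx=1.92,fy=1)[:210,:480]
cv2.imwrite("pics/c7.png",c[...,::-1])
ft=np.load("foot.npy")
print(proj(*cam("wrist",s),planar([.621,.185,-.0676],np.array([[15,70,20],[-15,70,20],[15,-70,20],[-15,-70,20]])/1e3)),proj(*cam("wrist",s),planar([*ft[:2],ft[3]],[[0,-.06,.006],[0,.06,.006]])))
E
```

```text
tool_pos: [0.6197, 0.1853, 0.2162]
contact_force: [-1.0, 0.4, 0.0]
finger_gap: 0.0342
tool_pos: [0.6194, 0.1852, 0.3585]
contact_force: [-0.3, -0.2, 0.1]
finger_gap: 0.0426
tool_pos: [0.6405, 0.1835, 0.3806]
contact_force: [0.6, -0.1, 0.0]
finger_gap: 0.043
[[252.8596 177.5349]
 [254.4568 207.2067]
 [397.5263 177.7832]
 [395.7949 207.4397]] [[383.3124 207.2297]
 [267.1372 207.0371]]
```

View pics/c7.png

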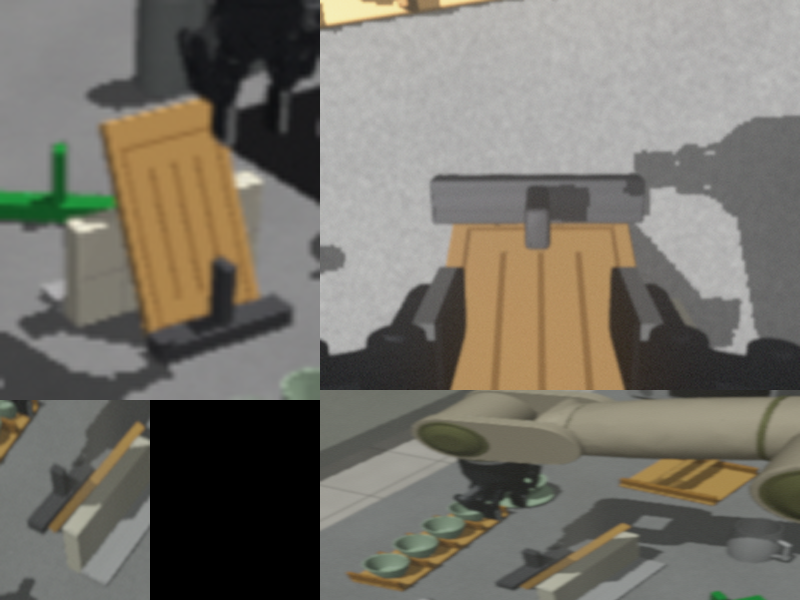

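The wrist view shows the board's foot flush along the stop: bar at columns 432–645, board 449–635, so centred within about 3 mm and parallel. The board still leans on the screen, the fingers are clear, and the tea things look undisturbed. I hand in.

```bash
python3 -c "
from cell import manip
print(manip.sense()['time_s'],manip.sense()['contact_force']);print(manip.sign_off())"
```

```text
18.9 [-0.90257946  0.30767694 -0.49023513]
the job is handed in; nothing more can be done
None
```

The board now leans on the front of the screen by itself, with the dark steel stop snug against its foot. The job was handed in at 18.9 s; no verdict is reported.

**Board:** I drew it out of the slot by its top, set it foot-down before the screen, slid it in until the screen took it (about 7 N) and released it. A camera fit after release put it 26° from upright, within 0.2° of square to the screen and 3 mm from mid-screen. Its foot was about 74 mm in front of the screen's middle plane.

**Stop:** I lowered it onto the worktop, slid it up to the foot until I felt about 5 N, and released it. In the last picture it lies flat and flush with the foot, parallel and centred to about 3 mm. The gripper was clear, and the tea things in view looked undisturbed.

**Disagreements:** I felt the stop meet the foot a few millimetres farther from the screen than the camera fit predicted. The arm's own position had put the foot about 2 mm closer to the screen than the fit. I did not refit the board and stop after releasing the stop; that last check was by eye only.

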